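# Shut the toy showcase and turn its latch home

## Task

Slide the glazed lid of the showcase fully shut, then turn the red-knobbed latch handle clockwise (seen from above) up over its cam until it drops into the low notch, locking the lid. Leave the toys, pots and tools around it where they stand.

Things in the scene. Friction and masses are not known exactly. Their poses are not given: they have to be found in the camera images.
- case: Fixed red and green wooden showcase, 180 (x) by 220 (y) mm, walls 70 high, with a green latch block (115 x 80 mm, top 66 mm up) on its -y end. Origin: centre of the underside of the 180 x 220 part; z up. Its y is the lid's sliding direction; +y is the opening end. Brass runners for the lid (top 71 mm up) reach 225 mm from the origin on the +y side. Yaw within 0.3 rad.
- lid (a joint): Sliding glazed lid with red frame, 180 x 220 mm, top face 84 mm above the table. m: 0 = fully shut (firm stop, reached moving in the case's -y), up to 0.115 = open towards +y. About 2 N pushes it; it stays where it is left.
- lug (a point): Top of the upright steel lug (14 x 12 mm) at the end of the arm that leads the lid on the latch side, 122 mm above the table. Shut, it stands 45 mm to the case's +x of the latch pivot and 14 mm beyond it (-y); it can only arrive there while the latch is open.
- lid_bar (a point): Middle of the top of the pale wooden push bar across the lid: 90 mm long (case x), 16 thick (case y), standing 34 mm above the lid's top face; this point is 118 mm above the table. Shut, it lies above the case's origin.
- handle (a joint): Latch handle, rad, turns clockwise seen from above about pivot. 0 = open: knob towards the case's -y, steel tongue the other way, to +y. At 1.57 the knob points to the case's -x and the tongue to +x, behind the lid's lug; hard stop at 1.6. It stays where it is left. Climbs a brass cam from about 0.4 to 1.0, crest to 1.2, then drops into the notch (free from 1.3 to 1.6), no way back.
- spindle (a joint): Height of the handle, m, relative to the open level: about -0.001 open, 0.008 on the crest of the cam, -0.007 when dropped in the notch. A spring of about 9 N holds the handle down; pushing the knob up the cam takes about 2 to 5 N.
- knob_top (a point): Centre of the top of the red upright knob at the end of the handle: 20 mm diameter, 40 mm of it showing above the arm, 85 mm from the pivot axis. The top is 150 mm above the table when the handle is open and level, the steel arm under it (14 mm wide, 12 thick) has its top face 40 mm below the knob's top. It rises and sinks with the handle.
- pivot (a point): Fixed point on the vertical turning axis of the handle, 110 mm above the table, 140 mm from the case's origin to its -y.
- paint_tin: Bystander, loose: green paint tin, 60 mm across, 70 high; origin at the centre of its underside.
- bell: Bystander, loose: small turned brass bell, 56 mm across, 73 high; origin at the centre of its underside.
- varnish: Bystander, loose: varnish jar with black lid, 52 mm across, 75 high; origin at the centre of its underside.
- wheel: Bystander, loose: dark steel toy wheel lying flat, 68 mm across, 14 thick; origin at the centre of its underside.
- loco: Bystander, loose: red and green wooden toy locomotive, 260 x 112 x 191 mm, length along its x; origin at the centre of its underside.
- mug: Bystander, loose: blue mug, 72 mm across, 85 high; origin at the centre of its underside.
- screwdriver: Bystander, loose: screwdriver lying on the table, origin below its middle.

How it is judged:
By the outcome, as a careful person would: the job done as asked, in the order asked, and still so for the second after the job is handed in, with the robot touching nothing.
It also fails if it takes over 46 s, if anything falls off the work surface, if the arm or the gripper's body presses on something with over 40 N, if the wrist force passes 120 N, or if a joint passes its speed limit or range.

## Robot

A 6-joint arm with a two-finger parallel gripper is mounted at the origin on the work surface. World frame = base frame: x ahead of the robot, y to its left, z up, the work surface at z = 0. Lengths are in mm, angles in rad, forces in N, time in s.
With the tool pointing down it reaches from about 275 to 750 mm from the base axis. Payload 10.2 kg.
Tool frame: the origin (TCP) lies at the centre of the arm's flange, where the gripper is bolted on; the fingertips stand 173 mm ahead of it and the grasp point (between the pads) lies 155 mm ahead of it; z points along the fingers, y is the line along which they close (so a half turn about z gives the same grasp; the last joint's range is limited). The gripper opens to 85 mm and grips with 20 to 120 N. Pads are 22 mm wide; open, the fingers measure 114 mm over their backs; the gripper's body (76 mm by 85 mm) begins 54 mm behind the grasp point. The pads swing forward as they close: fully open they stand 13 mm farther back than shut.
Start: joints at [-1.481, 0.313, 1.498, -0, 1.331, -0.223], TCP at [161.542, -499.536, 404.694] pointing down, gripper open.
Joint ranges: [-2.94, 2.94], [-0.97, 2.17], [0.19, 2.56], [-1.23, 4.37], [0.02, 3.11], [-2.88, 2.88]. Speed limits (rad/s): [2.39, 2.39, 3.01, 3.14, 3.14, 3.14].

## Interface

Orientations are given as a unit quaternion [w, x, y, z].
In Python, from rig import ctrl gives the robot as it stands.
- The arm moves only by the shell command python3 steer.py 'ROWS' [OPENING] [FORCE]. ROWS is a JSON list of rows, 1 to 8 of them, each an object with the fields xyz (a list: dx, dy, dz in normalised numbers (1 is 500 mm)), turn_vec (a list: a rotation vector rx, ry, rz in a scale on which 1.0 is 90 degrees); a field left out counts as zero; each row is the pose to reach, as a shift and turn from the pose commanded when the command began, along the tool's axes at that moment; what a row does not reach only later rows make up. A row lasts 1/10 s, in which the tool goes at most 50 mm and 0.15 rad, less where a joint would pass 70% of its speed; a pose out of reach is approached as far as the arm can. OPENING is the opening from 0.0 (shut) to 1.0 (fully open), set as the command begins (- or left out keeps the last). The fingers move at their own pace and stop on an object; FORCE is the grip in N (left out, the last holds). Time passes only in rows, so rows that do not move let the fingers close. It prints the time, the measured TCP pose, the force, the opening and the grip force at its end. A shift or turn number past 1, either way, is cut back to 1. Input that does not fit is refused with a message, and nothing moves.
- ctrl.sense(): the state, without advancing time (a new reading comes with each control period).
- ctrl.capture(name): name is "side" or "top"; returns the picture (480x640x3 uint8, red, green, blue); there is no depth.
- ctrl.calibration(name): a dict with "fx", "fy", "cx", "cy" (pixels), "distortion" ([k1, k2, p1, p2, k3] as OpenCV has them; the pictures are not rectified), "position" and "attitude" of the camera in the world. Camera axes: x right, y down, z forward; pixel columns grow to the right and rows downward; lengths in mm; the calibration is good to about 2 mm. A picture is of the moment at which its call begins. calibration takes no time and is no camera call.
- ctrl.finish_job(): hands the job in; it is judged then, once.
The state is a dict: "time_s": time; "joints": joint angles; "dq": joint speeds; "tau": joint torques, N m; "eef_pos": TCP position; "ee_rot": TCP orientation; "force": force on the tool from outside, world axes, zero at the start; "wrist_torque": the same for the moment, N m; "grip_width": opening from 0.0 (shut) to 1.0 (fully open); "grip_force": force on a finger pad.
Only numpy, scipy, OpenCV 4.12 (cv2) and the standard library are available. Lean on these libraries where they do the work, as an engineer would, in place of code of your own. Each camera call takes 0.05 s, during which the arm holds its last target. There are 200 camera calls.

## Working session

There is one attempt and no reset: what is moved stays moved. The work goes in short steps, Python scripts to look and compute and a shell command to move; the robot and the scene stay as the last step left them, time stands still between calls to the robot, and variables do not carry over. Pictures are saved under pics/ and viewed, at most 10 in all, crops included, and the job is handed in when it is done.

```bash
ls; mkdir -p pics
python3 - <<'E'
from rig import ctrl
import cv2
for n in ("top","side"):
    cv2.imwrite(f"pics/{n}0.png",ctrl.capture(n)[:,:,::-1]); print(ctrl.calibration(n))
s=ctrl.sense(); print(s)
E
```

```text
pics
rig.py
steer.py
{'fx': 457.2595356148521, 'fy': 457.2595356148521, 'cx': 319.07093404422966, 'cy': 239.58996178403035, 'distortion': array([-0.04353224,  0.        ,  0.        ,  0.        ,  0.        ]), 'position': array([ 482.9340145 ,   27.24027124, 1237.91074443]), 'attitude': array([ 0.02792548, -0.70413476,  0.70877079, -0.03253285])}
{'fx': 619.933403347306, 'fy': 619.933403347306, 'cx': 317.4606490253976, 'cy': 240.51209704683538, 'distortion': array([-0.01515663,  0.        ,  0.        ,  0.        ,  0.        ]), 'position': array([ 286.19857711, 1248.11848678, 1280.72453738]), 'attitude': array([ 0.04721883, -0.10589541,  0.90937235, -0.39949778])}
{'time_s': 0.1, 'joints': array([-1.48142731e+00,  3.13430615e-01,  1.49833425e+00,  2.95592504e-05,
        1.33098157e+00, -2.23375885e-01]), 'dq': array([ 2.18339528e-04, -1.30681265e-03, -2.72907465e-03, -2.50601552e-04,
       -1.75156514e-03,  9.34905004e-05]), 'tau': array([ 2.48102238e-03, -4.12901509e+01, -2.60144949e+01, -2.33406836e-04,
        3.03404071e-03,  4.40842925e-06]), 'eef_pos': array([ 161.52864239, -499.51392636,  404.18358059]), 'ee_rot': array([-5.74635097e-04,  9.87799105e-01,  1.55732450e-01,  5.29471634e-05]), 'force': array([ 0.09173785,  0.16727994, -0.15471509]), 'wrist_torque': array([-0.03939053,  0.01476769, -0.00369022]), 'grip_force': 0.0, 'grip_width': 1.0022745905199908}
```

View pics/top0.png

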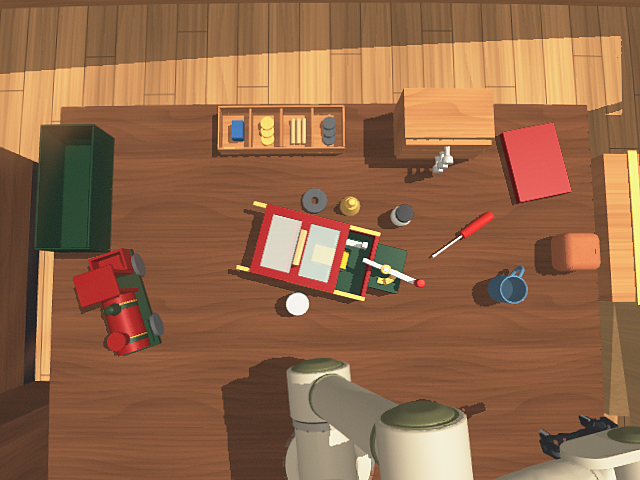

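View pics/side0.png

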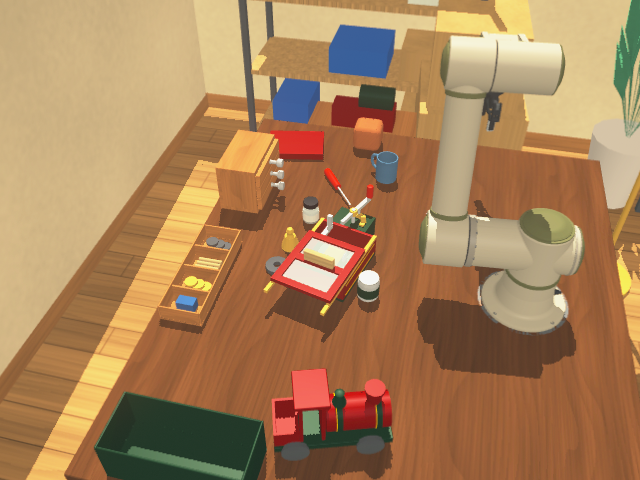

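The top view shows the showcase around (320,250), its latch end to the right (world -y) with the knob at about (420,283). The paint tin is at (297,304). Next I'll enlarge this area.

```bash
python3 - <<'E'
import cv2
a=cv2.imread("pics/top0.png")[190:320,235:435]; cv2.imwrite("pics/topc.png",cv2.resize(a,None,fx=4,fy=4,interpolation=cv2.INTER_CUBIC))
a=cv2.imread("pics/side0.png")[170:320,255:405]; cv2.imwrite("pics/sidec.png",cv2.resize(a,None,fx=4,fy=4,interpolation=cv2.INTER_CUBIC))
E
cat > h.py <<'E'
import numpy as np, cv2
from rig import ctrl
from scipy.spatial.transform import Rotation as R
def rot(q): return R.from_quat([q[1],q[2],q[3],q[0]]).as_matrix()
def cam(n):
    c=ctrl.calibration(n); K=np.array([[c['fx'],0,c['cx']],[0,c['fy'],c['cy']],[0,0,1]])
    return K,np.array(c['distortion']),np.array(c['position']),rot(c['attitude'])
def ray(n,u,v,z):
    K,d,p,A=cam(n); q=cv2.undistortPoints(np.array([[[u,v]]],float),K,d)[0,0]
    r=A@np.array([q[0],q[1],1]); return p+r*(z-p[2])/r[2]
def proj(n,P):
    K,d,p,A=cam(n); P=np.atleast_2d(P).astype(float)
    return cv2.projectPoints((P-p)@A,np.zeros(3),np.zeros(3),K,d)[0][:,0]
E
```

```text
(no output)
```

View pics/topc.png

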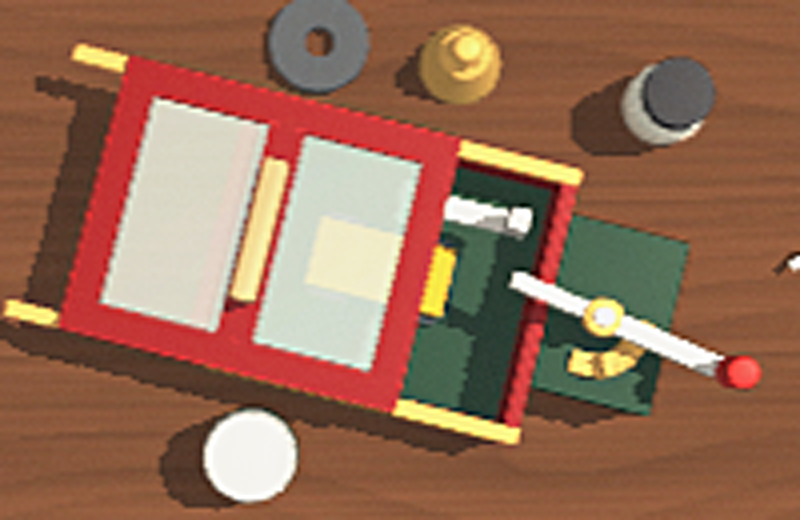

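View pics/sidec.png

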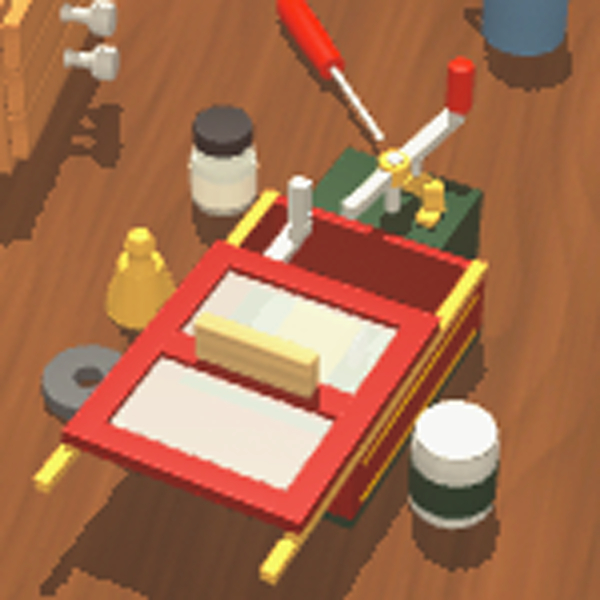

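The top crop shows the lid corners at (128,57), (460,138), (393,412) and (62,328). The bar is around (260,230), the pivot boss at (603,317), the knob at (742,372) and the lug at (519,220). In the side crop the knob top is at (461,66), and the lug top is at (300,182).

Run:
```python
from h import *
def t(x,y,z): return ray("top",(x+.5)/4-.5+235,(y+.5)/4-.5+190,z)[:2]
def s(x,y,z): return ray("side",(x+.5)/4-.5+255,(y+.5)/4-.5+170,z)[:2]
c=np.array([t(*p,84) for p in((128,57),(460,138),(393,412),(62,328))])
cs=np.array([s(*p,84) for p in((220,243),(440,318),(302,522),(68,436))])
print(c.round(1),c.mean(0)); print(cs.round(1),cs.mean(0))
d=(c[0]+c[3]-c[1]-c[2])/2; print("y axis",d,np.linalg.norm(d),"yaw",np.arctan2(-d[0],d[1]))
d=(cs[3]+cs[2]-cs[0]-cs[1])/2; print("y axis",d,np.linalg.norm(d),"yaw",np.arctan2(-d[0],d[1]))
print("pivot",t(603,317,122)," knob",t(742,370,149.5),s(461,66,149.5))
print("lug",t(521,220,122),s(300,182,122))
print("bar",t(257,230,118),s(257,340,118))
print("runner R",t(582,170,71),t(519,438,71),"L",t(75,52,71),t(5,310,71))
print("block",t(689,243,66),t(649,414,66))
for n in [("tin",250,455,70),("bell",467,48,73),("varn",680,93,75)]: print(n[0],t(*n[1:]))
```

```text
[[674.1 152.5]
 [620.8 -58.6]
 [448.  -14.4]
 [502.  193.6]] [561.22363213  68.28643539]
[[620.1 -57. ]
 [450.5 -15.3]
 [503.6 194.3]
 [672.5 155. ]] [561.66767736  69.25415921]
y axis [ 53.61551579 209.49011925] 216.24230297738043 yaw -0.25055518428613804
y axis [ 52.73923713 210.81591906] 217.31262932560279 yaw -0.24513606156605106
pivot [ 505.82315331 -141.71769671]  knob [ 473.13877085 -219.928262  ] [ 474.39553858 -219.6523747 ]
lug [565.4991937  -92.48836715] [569.03945594 -93.25757601]
bar [560.67918421  69.30173785] [562.56084637  70.28620379]
runner R [ 601.21772762 -137.70090877] [430.60669792 -94.63975935] L [679.74135485 188.13016578] [513.8376784  231.86896028]
block [ 554.09539795 -206.6032268 ] [ 444.8967719  -178.53561157]
tin [421.11416721  76.01973839]
bell [680.48474391 -64.64360009]
varn [ 650.21158655 -201.27142187]
```

Units first: shifts go in shares of 500 mm and turns go in shares of 90 degrees. So 330 mm is 0.66, 290 mm is 0.58, -1.007 rad is -0.6411.

```bash
python3 steer.py '[{"xyz":[0.1,-0.078,0],"turn_vec":[0,0,-0.0828]},{"xyz":[0.18,-0.14,0],"turn_vec":[0,0,-0.1655]},{"xyz":[0.26,-0.2,0],"turn_vec":[0,0,-0.2546]},{"xyz":[0.34,-0.264,0],"turn_vec":[0,0,-0.3374]},{"xyz":[0.42,-0.328,0],"turn_vec":[0,0,-0.4202]},{"xyz":[0.5,-0.39,0],"turn_vec":[0,0,-0.5093]},{"xyz":[0.58,-0.452,0],"turn_vec":[0,0,-0.5857]},{"xyz":[0.66,-0.516,0],"turn_vec":[0,0,-0.6411]}]' 0.0 40
```

```text
time_s: 0.9
eef_pos: [386.3, -166.3, 404.7]
ee_rot: [-0.0, 0.789, 0.615, 0.0]
force: [0.9, -1.0, -0.5]
grip_width: 0.0
grip_force: 0.0
```

In the tool's units: 299 mm is 0.598, 105 mm is 0.21.

```bash
python3 steer.py '[{"xyz":[0.09,0.032,0]},{"xyz":[0.18,0.064,0]},{"xyz":[0.27,0.096,0]},{"xyz":[0.36,0.128,0]},{"xyz":[0.45,0.16,0]},{"xyz":[0.54,0.19,0]},{"xyz":[0.598,0.21,0]},{"xyz":[0.598,0.21,0]}]'
python3 - <<'E'
from h import *
s=ctrl.sense();print(s['eef_pos'],s['ee_rot'],s['joints'])
x=np.array([.2455,.9694]);b=np.array([561.5,69.3]);e=s['eef_pos'][:2]-b
print("along y_c",e@x,"along x_c",e@[.9694,-.2455])
E
```

```text
time_s: 1.7
eef_pos: [562.6, 98.1, 403.7]
ee_rot: [-0.001, 0.789, 0.614, -0.0]
force: [-0.5, -0.4, -0.4]
grip_width: -0.003
grip_force: 0.0
[562.60056888  98.12049873 403.65036216] [-5.72542614e-04  7.88921854e-01  6.14493228e-01 -2.31084307e-04] [-3.24961991e-02  4.16047967e-01  1.35478746e+00  5.96106521e-04
  1.37184508e+00  2.14694807e-01]
along y_c 28.20878113042295 along x_c -6.008540971095021
```

In the tool's units: 120 mm is 0.24, 90 mm is 0.18.

```bash
python3 steer.py '[{"xyz":[0.032,0.008,0.02]},{"xyz":[0.032,0.008,0.1]},{"xyz":[0.032,0.008,0.18]},{"xyz":[0.032,0.008,0.24]},{"xyz":[0.032,0.008,0.24]}]'
python3 - <<'E'
from h import *
s=ctrl.sense()
x=np.array([.2455,.9694]);b=np.array([561.5,69.3]);e=s['eef_pos'][:2]-b
print("along y_c",e@x,"along x_c",e@[.9694,-.2455],s['eef_pos'])
for n in("top","side"):
    P=s['eef_pos']-[0,0,173]; u=proj(n,P)[0]; print(n,u)
    a=ctrl.capture(n); y0,x0=int(u[1])-60,int(u[0])-75
    cv2.imwrite(f"pics/{n}1.png",cv2.resize(a[y0:y0+150,x0:x0+200,::-1],None,fx=4,fy=4,interpolation=cv2.INTER_CUBIC)); print(x0,y0)
E
```

```text
time_s: 2.2
eef_pos: [568.6, 109.5, 280.4]
ee_rot: [-0.003, 0.79, 0.613, -0.003]
force: [-0.4, 1.2, 0.0]
grip_width: -0.003
grip_force: 0.0
along y_c 40.689941177145755 along x_c -3.0212399667342242 [568.56054387 109.48627776 280.37364043]
top [282.815392   244.35071219]
207 184
side [313.33709385 267.02524001]
238 207
```

View pics/side1.png

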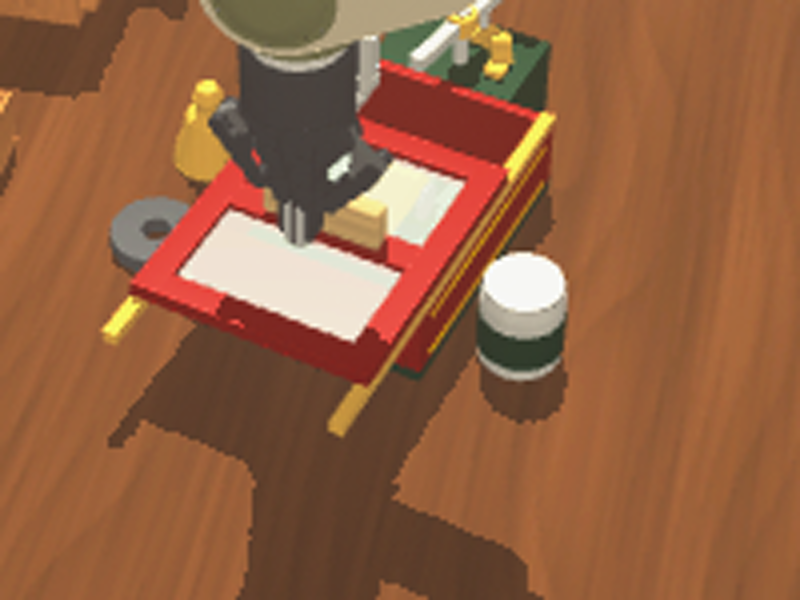

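The closed fingertips are just where predicted, at (299,243) in the crop, about 20 mm to the +y side of the bar. Now I'll lower slightly and push.

In the tool's units: -85 mm is -0.17, -75 mm is -0.15.

```bash
python3 steer.py '[{"xyz":[0,0.004,0.016]},{"xyz":[-0.03,0.004,0.016]},{"xyz":[-0.06,0.004,0.016]},{"xyz":[-0.09,0.004,0.016]},{"xyz":[-0.12,0.004,0.016]},{"xyz":[-0.15,0.004,0.016]},{"xyz":[-0.17,0.004,0.016]},{"xyz":[-0.17,0.004,0.016]}]'
cat > lp.py <<'E'
from h import *
s=ctrl.sense(); e=s['eef_pos'][:2]-[542,-7.5]
print("y_c %.1f x_c %.1f z %.1f F_y %.1f"%(e@[.2455,.9694],e@[.9694,-.2455],s['eef_pos'][2],s['force'][:2]@[.2455,.9694]))
E
python3 lp.py
```

```text
time_s: 3.1
eef_pos: [550.1, 25.5, 276.8]
ee_rot: [0.0, 0.791, 0.612, -0.0]
force: [0.1, 0.5, 0.9]
grip_width: 0.003
grip_force: 0.0
y_c 33.9 x_c -0.2 z 276.8 F_y 0.5
```

In the tool's units: -10 mm is -0.02, -5 mm is -0.01.

```bash
python3 steer.py '[{"xyz":[-0.01,0,0.008]},{"xyz":[-0.02,0,0.008]},{"xyz":[-0.02,0,0.008]}]'; python3 lp.py;  python3 steer.py '[{"xyz":[-0.006,0,0]},{"xyz":[-0.006,0,0]}]'; python3 lp.py
```

```text
time_s: 3.4
eef_pos: [547.7, 17.0, 272.3]
ee_rot: [-0.0, 0.79, 0.613, -0.0]
force: [0.0, 0.4, -0.4]
grip_width: -0.0
grip_force: 0.0
y_c 25.1 x_c -0.5 z 272.3 F_y 0.4
time_s: 3.6
eef_pos: [547.0, 14.3, 272.6]
ee_rot: [-0.0, 0.79, 0.613, -0.0]
force: [-0.1, -1.0, -0.0]
grip_width: 0.0
grip_force: 0.0
y_c 22.4 x_c -0.5 z 272.6 F_y -1.0
```

```bash
for i in 1 2 3; do python3 steer.py '[{"xyz":[-0.004,0,0]},{"xyz":[-0.004,0,0]}]' >/dev/null; python3 lp.py; done
```

```text
y_c 20.4 x_c -0.5 z 272.7 F_y 0.4
y_c 18.3 x_c -0.5 z 272.7 F_y 1.1
y_c 17.6 x_c -0.6 z 272.8 F_y 12.0
```

In the tool's units: -1.5 mm is -0.003.

```bash
python3 steer.py '[{"xyz":[-0.003,0,0]},{"xyz":[-0.003,0,0]}]' >/dev/null; python3 lp.py; python3 steer.py '[{"xyz":[0.006,0,0]},{"xyz":[0.03,0,-0.04]},{"xyz":[0.03,0,-0.12]},{"xyz":[0.03,0,-0.2]},{"xyz":[0.03,0,-0.26]},{"xyz":[0.12,0,-0.26]},{"xyz":[0.21,0,-0.26]}]'
python3 - <<'E'
from h import *
a=ctrl.capture("top"); cv2.imwrite("pics/top2.png",cv2.resize(a[190:320,235:435,::-1],None,fx=4,fy=4,interpolation=cv2.INTER_CUBIC))
a=ctrl.capture("side"); cv2.imwrite("pics/side2.png",cv2.resize(a[170:320,255:405,::-1],None,fx=4,fy=4,interpolation=cv2.INTER_CUBIC))
E
python3 lp.py
```

```text
y_c 17.1 x_c -0.7 z 272.8 F_y 21.3
time_s: 5.1
eef_pos: [571.5, 109.0, 404.1]
ee_rot: [0.001, 0.791, 0.612, 0.001]
force: [0.0, 0.2, -0.9]
grip_width: -0.003
grip_force: 0.0
y_c 123.5 x_c -0.8 z 402.7 F_y -0.2
```

View pics/side2.png

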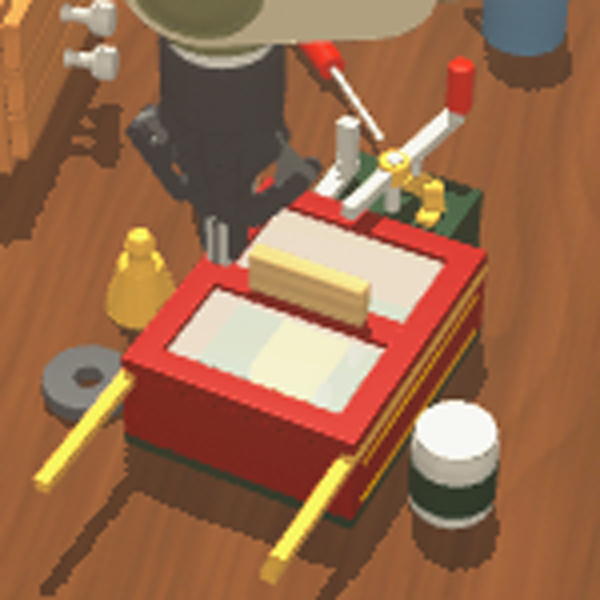

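View pics/top2.png

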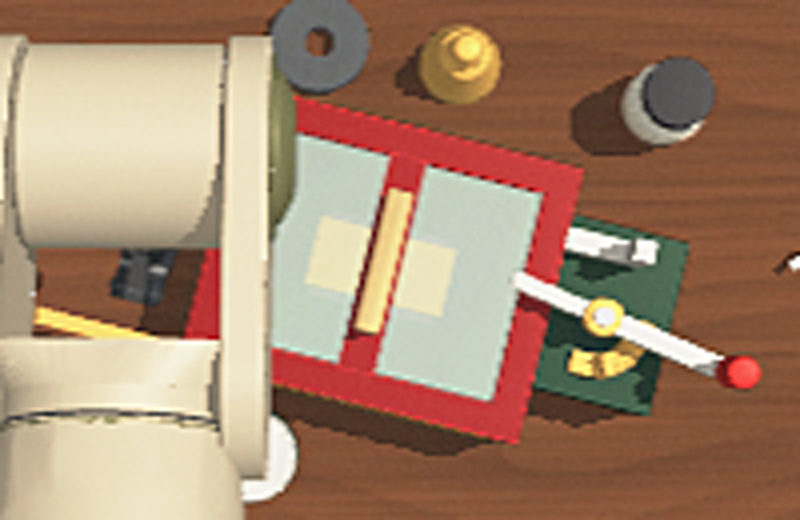

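The lid is shut: its end is flush in both views, and the lug stands beside the pivot at (645,250) in the top crop. The knob is still at (742,372). Next I'll go to the latch.

In the tool's units: -320 mm is -0.64, -280 mm is -0.56, -1.12 rad is -0.713.

```bash
python3 steer.py '[{"xyz":[-0.08,0.008,0],"turn_vec":[0,0,-0.0891]},{"xyz":[-0.16,0.014,0],"turn_vec":[0,0,-0.1783]},{"xyz":[-0.24,0.02,0],"turn_vec":[0,0,-0.2674]},{"xyz":[-0.32,0.026,0],"turn_vec":[0,0,-0.3565]},{"xyz":[-0.4,0.032,0],"turn_vec":[0,0,-0.4456]},{"xyz":[-0.48,0.038,0],"turn_vec":[0,0,-0.5348]},{"xyz":[-0.56,0.044,0],"turn_vec":[0,0,-0.6239]},{"xyz":[-0.64,0.05,0],"turn_vec":[0,0,-0.713]}]' >/dev/null
cat > kp.py <<'E'
from h import *
import sys
s=ctrl.sense(); A=rot(s['ee_rot']); p=s['eef_pos']
xc=np.array([.9694,-.2455]);yc=np.array([.2455,.9694]);P=np.array([507.,-143.])
print("t",s['time_s'],"pos",p.round(1),"yaw %.3f"%np.arctan2(A[1,0],A[0,0]),"q6 %.2f"%s['joints'][5],"F",s['force'].round(1))
def tgt(th,off):
    t=-np.cos(th)*xc+np.sin(th)*yc; k=P-85*(np.sin(th)*xc+np.cos(th)*yc)
    return k-off*t, np.arctan2(t[1],t[0])
z=float(sys.argv[2]); off=float(sys.argv[1])
for th in map(float,sys.argv[3:]):
    c,y=tgt(th,off); d=A.T@np.array([*(c-p[:2]),z-p[2]]); print(th,d.round(1),"rz %.3f"%-((y-np.arctan2(A[1,0],A[0,0])+np.pi)%(2*np.pi)-np.pi))
E
python3 kp.py 42 404 0.16
```

```text
t 6.0 pos [ 515.1 -209.5  402.8] yaw 2.445 q6 -1.47 F [0.4 0.3 0.3]
0.16 [-15.6 -23.7  -1.1] rz -0.289
```

In the tool's units: 100 mm is 0.2, 85 mm is 0.17, -0.289 rad is -0.184.

```bash
python3 steer.py '[{"xyz":[-0.016,-0.024,0],"turn_vec":[0,0,-0.0891]},{"xyz":[-0.032,-0.048,0],"turn_vec":[0,0,-0.184]},{"xyz":[-0.032,-0.048,0.04],"turn_vec":[0,0,-0.184]},{"xyz":[-0.032,-0.048,0.11],"turn_vec":[0,0,-0.184]},{"xyz":[-0.032,-0.048,0.17],"turn_vec":[0,0,-0.184]},{"xyz":[-0.032,-0.048,0.2],"turn_vec":[0,0,-0.184]},{"xyz":[-0.032,-0.048,0.2],"turn_vec":[0,0,-0.184]}]' >/dev/null
python3 kp.py 20 301 0.16 0.3 0.45 0.6 0.75 0.9
python3 - <<'E'
from h import *
s=ctrl.sense();print(proj("top",[s['eef_pos']-[0,0,173],[474,-220,149]]),proj("side",[s['eef_pos']-[0,0,173],[474,-220,149]]))
a=ctrl.capture("side"); cv2.imwrite("pics/side3.png",cv2.resize(a[130:280,285:435,::-1],None,fx=4,fy=4,interpolation=cv2.INTER_CUBIC))
E
```

```text
t 6.7 pos [ 512.1 -236.3  300.7] yaw 2.728 q6 -1.80 F [-1.2 -0.8  0.6]
0.16 [21.7 -1.5 -0.2] rz -0.005
0.3 [33.8 -3.5 -0.1] rz 0.135
0.45 [46.8 -3.8 -0.1] rz 0.285
0.6 [59.8 -2.1 -0. ] rz 0.435
0.75 [72.4  1.5  0. ] rz 0.585
0.9 [84.3  6.9  0.1] rz 0.735
[[424.41643331 265.9377292 ]
 [420.09887202 281.76022695]] [[358.14441264 186.82038286]
 [370.01628785 186.20755107]]
```

View pics/side3.png

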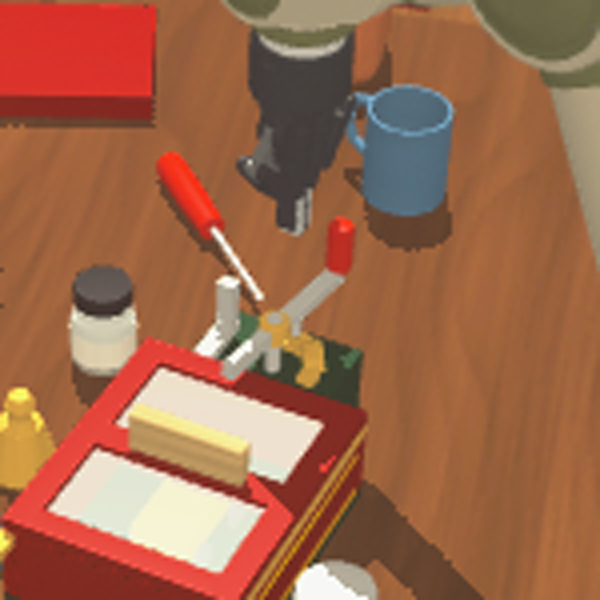

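The fingertips are at (295,232), just behind the knob on its +x side and low enough to catch it (knob at (342,245)). Now I'll push it along the arc.

In the tool's units: 84 mm is 0.168, 72 mm is 0.144, 0.735 rad is 0.4679.

```bash
python3 steer.py '[{"xyz":[0.022,-0.002,0]},{"xyz":[0.044,-0.003,0]},{"xyz":[0.068,-0.007,0],"turn_vec":[0,0,0.0859]},{"xyz":[0.094,-0.008,0],"turn_vec":[0,0,0.1814]},{"xyz":[0.12,-0.004,0],"turn_vec":[0,0,0.2769]},{"xyz":[0.144,0.003,0],"turn_vec":[0,0,0.3724]},{"xyz":[0.168,0.014,0],"turn_vec":[0,0,0.4679]},{"xyz":[0.168,0.014,0],"turn_vec":[0,0,0.4679]}]' >/dev/null
python3 kp.py 20 301 0.9 1.05 1.2 1.35 1.5
```

```text
t 7.55 pos [ 441.2 -200.8  308.4] yaw 1.989 q6 -1.08 F [ 12.8 -38.4   6. ]
0.9 [ 5.9 -1.4  7.2] rz -0.005
1.05 [18.8 -3.5  6.8] rz 0.145
1.2 [31.9 -3.6  6.4] rz 0.295
1.35 [44.8 -1.8  6. ] rz 0.445
1.5 [57.4  1.9  5.7] rz 0.595
```

The force is higher than expected, so I'll look before pushing on.

Run:
```python
from h import *
s=ctrl.sense();print(s['force'],s['wrist_torque'],s['ee_rot'],proj("side",s['eef_pos']-[0,0,173]))
a=ctrl.capture("side"); cv2.imwrite("pics/side4.png",cv2.resize(a[140:240,320:420,::-1],None,fx=6,fy=6,interpolation=cv2.INTER_CUBIC))
```

```text
[ 12.77543819 -38.41435348   6.032306  ] [-6.32725086 -2.05973693  0.01331169] [ 0.0159463   0.54497351  0.83829156 -0.00410407] [[379.57208947 195.25412892]]
```

View pics/side4.png

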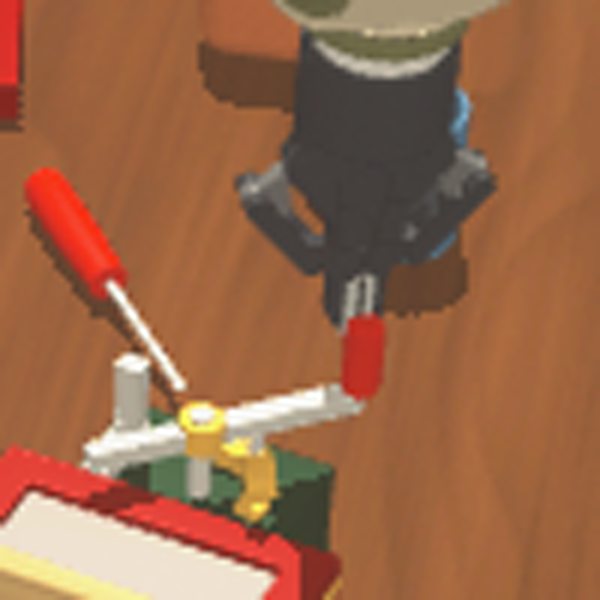

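Run:
```python
from h import *
xc=np.array([.9694,-.2455]);yc=np.array([.2455,.9694]);P=np.array([507.,-143.])
for z in (149,154,158,162):
    k=ray("side",320+364/6,140+323/6,z)[:2]-P; print(z,np.hypot(*k),np.arctan2(-k@xc,-k@yc))
for z in (110,115,120):
    k=ray("side",320+97/6,140+452/6,z)[:2]-P; print("tongue",z,np.hypot(*k),np.arctan2(k@xc,k@yc))
s=ctrl.sense();print(s['eef_pos'], rot(s['ee_rot'])[:,2], s['eef_pos']+rot(s['ee_rot'])@[0,0,173])
```

```text
149 84.61399504108182 0.7198747151797519
154 81.75186589682981 0.7886198603698364
158 79.75770385178686 0.8469517129819732
162 78.04824242016456 0.9080549587552738
tongue 110 56.39562617432315 0.710838228893352
tongue 115 59.043697655977205 0.6191691820273986
tongue 120 62.14336129212241 0.5359993577719567
[ 440.50846031 -199.80482134  307.87907666] [ 0.0155023  -0.01726347 -0.99973079] [ 443.19035898 -202.79140186  134.92565011]
```

```bash
python3 steer.py '[{},{}]'; python3 kp.py 18 303 0.75 0.85 0.95 1.05
```

```text
time_s: 7.8
eef_pos: [439.3, -197.6, 305.7]
ee_rot: [0.005, 0.543, 0.84, -0.001]
force: [1.3, -4.1, 1.3]
grip_width: 0.004
grip_force: 1.9
t 7.8 pos [ 439.3 -197.6  305.7] yaw 1.993 q6 -1.09 F [ 1.3 -4.1  1.3]
0.75 [-8.5  2.8  2.8] rz -0.150
0.85 [-0.2  0.1  2.7] rz -0.050
0.95 [ 8.3 -1.7  2.6] rz 0.050
1.05 [16.9 -2.6  2.6] rz 0.150
```

The force settled to 4 N, so that was only a dynamic peak. I'll go on more slowly.

In the tool's units: 17 mm is 0.034, 15 mm is 0.03, 0.15 rad is 0.0955.

```bash
python3 steer.py '[{"xyz":[0.006,-0.001,0],"turn_vec":[0,0,0.0191]},{"xyz":[0.012,-0.002,0],"turn_vec":[0,0,0.0382]},{"xyz":[0.018,-0.003,0],"turn_vec":[0,0,0.0509]},{"xyz":[0.024,-0.004,0],"turn_vec":[0,0,0.0637]},{"xyz":[0.03,-0.005,0],"turn_vec":[0,0,0.0828]},{"xyz":[0.034,-0.005,0],"turn_vec":[0,0,0.0955]},{"xyz":[0.034,-0.005,0],"turn_vec":[0,0,0.0955]},{"xyz":[0.034,-0.005,0],"turn_vec":[0,0,0.0955]}]'; python3 kp.py 18 301 1.05 1.15 1.25 1.35 1.45 1.55
```

```text
time_s: 8.6
eef_pos: [429.3, -181.4, 303.2]
ee_rot: [0.0, 0.604, 0.797, 0.0]
force: [0.5, 0.2, -0.6]
grip_width: 0.001
grip_force: 0.0
t 8.6 pos [ 429.3 -181.4  303.2] yaw 1.844 q6 -0.93 F [ 0.5  0.2 -0.6]
1.05 [-2.   0.2  2.2] rz 0.001
1.15 [ 6.6 -1.2  2.2] rz 0.101
1.25 [15.3 -1.7  2.2] rz 0.201
1.35 [24.  -1.3  2.2] rz 0.301
1.45 [32.6 -0.1  2.2] rz 0.401
1.55 [41.   2.   2.2] rz 0.501
```

In the tool's units: 28 mm is 0.056, -1.5 mm is -0.003, 0.35 rad is 0.2228.

```bash
python3 steer.py '[{"xyz":[0.008,-0.001,0.004],"turn_vec":[0,0,0.0318]},{"xyz":[0.016,-0.003,0.004],"turn_vec":[0,0,0.0637]},{"xyz":[0.024,-0.003,0.004],"turn_vec":[0,0,0.0955]},{"xyz":[0.032,-0.003,0.004],"turn_vec":[0,0,0.1273]},{"xyz":[0.04,-0.003,0.004],"turn_vec":[0,0,0.1592]},{"xyz":[0.048,-0.002,0.004],"turn_vec":[0,0,0.191]},{"xyz":[0.056,-0.001,0.004],"turn_vec":[0,0,0.2228]},{"xyz":[0.056,-0.001,0.004],"turn_vec":[0,0,0.2228]}]'; python3 kp.py 18 301 1.35 1.45 1.5 1.55
python3 - <<'E'
from h import *
a=ctrl.capture("side"); cv2.imwrite("pics/side5.png",cv2.resize(a[150:250,320:420,::-1],None,fx=6,fy=6,interpolation=cv2.INTER_CUBIC))
E
```

```text
time_s: 9.4
eef_pos: [421.3, -154.2, 300.7]
ee_rot: [-0.0, 0.734, 0.68, -0.0]
force: [-0.1, 0.1, 0.2]
grip_width: 0.0
grip_force: 0.0
t 9.4 pos [ 421.3 -154.2  300.7] yaw 1.494 q6 -0.54 F [-0.1  0.1  0.2]
1.35 [-4.5  0.6 -0.3] rz -0.049
1.45 [ 4.  -1.2 -0.3] rz 0.051
1.5 [ 8.4 -1.8 -0.3] rz 0.101
1.55 [12.7 -2.1 -0.3] rz 0.151
```

View pics/side5.png

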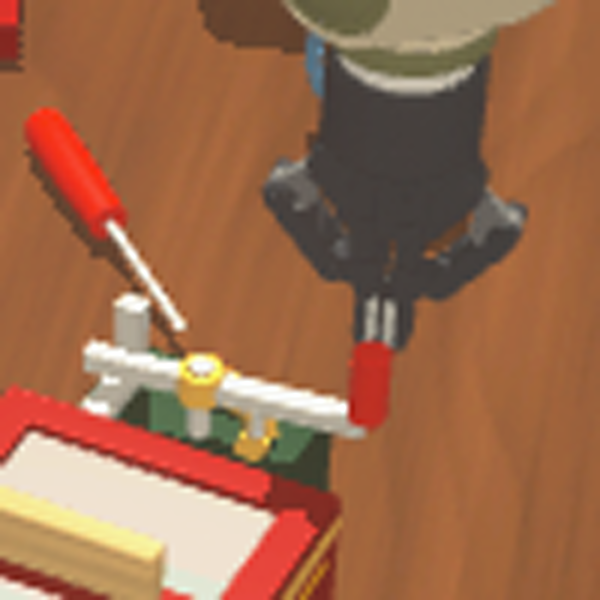

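Run:
```python
from h import *
xc=np.array([.9694,-.2455]);yc=np.array([.2455,.9694]);P=np.array([507.,-143.])
for z in (143,150,158):
    k=ray("side",320+371.5/6,150+348/6,z)[:2]-P; print(z,np.hypot(*k),np.arctan2(-k@xc,-k@yc))
    for th in (1.25,1.35,1.45,1.55): print(th,((proj("side",[*(P-85*(np.sin(th)*xc+np.cos(th)*yc)),z])[0]-[320,150])*6).round(1))
print(((proj("side",[[*P,110],[*P,122]])-[320,150])*6).round(1))
```

```text
143 83.16164653576642 1.4264535760991603
1.25 [380.5 329.6]
1.35 [378.2 340.6]
1.45 [374.1 351.3]
1.55 [368.3 361.7]
150 85.29899983404877 1.524766049662308
1.25 [381.5 318.3]
1.35 [379.2 329.3]
1.45 [375.1 340. ]
1.55 [369.3 350.4]
158 88.69259321301432 1.6301417575373152
1.25 [382.7 305.4]
1.35 [380.4 316.3]
1.45 [376.3 327. ]
1.55 [370.4 337.4]
[[202.7 364.4]
 [203.7 345.5]]
```

It's most likely dropped, at about 1.43 rad. I'll nudge it to about 1.52 for margin, then back off and check from above.

In the tool's units: 9 mm is 0.018, -1.5 mm is -0.003, 0.1 rad is 0.0637.

```bash
python3 steer.py '[{"xyz":[0.006,0,0],"turn_vec":[0,0,0.0191]},{"xyz":[0.012,-0.001,0],"turn_vec":[0,0,0.0446]},{"xyz":[0.018,-0.003,0],"turn_vec":[0,0,0.0637]},{"xyz":[0.018,-0.003,0],"turn_vec":[0,0,0.0637]}]'; python3 steer.py '[{"xyz":[-0.03,0,0]},{"xyz":[-0.07,0,0]},{"xyz":[-0.07,0,-0.08]},{"xyz":[-0.07,0,-0.16]},{"xyz":[-0.15,0,-0.22]},{"xyz":[-0.24,0,-0.22]},{"xyz":[-0.33,0,-0.22]},{"xyz":[-0.41,0,-0.22]}]'
python3 - <<'E'
from h import *
a=ctrl.capture("top"); cv2.imwrite("pics/top6.png",cv2.resize(a[190:320,235:435,::-1],None,fx=4,fy=4,interpolation=cv2.INTER_CUBIC))
a=ctrl.capture("side"); a=a[150:250,300:400,::-1]; cv2.imwrite("pics/side6.png",cv2.resize(a,None,fx=6,fy=6,interpolation=cv2.INTER_CUBIC))
E
```

```text
time_s: 9.85
eef_pos: [420.5, -145.4, 300.7]
ee_rot: [-0.0, 0.766, 0.642, -0.0]
force: [-0.9, -0.4, -0.3]
grip_width: -0.003
grip_force: 0.0
time_s: 10.65
eef_pos: [383.7, -349.3, 410.8]
ee_rot: [0.0, 0.766, 0.642, 0.0]
force: [0.5, 1.1, 0.2]
grip_width: -0.0
grip_force: 0.0
```

View pics/side6.png

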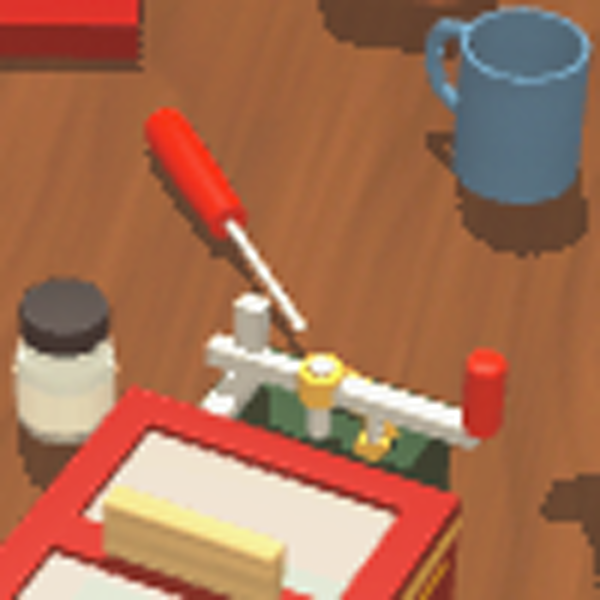

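The knob is at about (486,357), with the tongue behind the lug. The boss sits about 1.5 px lower than at the start. I'll confirm the drop and angle numerically.

Run:
```python
from h import *
xc=np.array([.9694,-.2455]);yc=np.array([.2455,.9694]);P=np.array([507.,-143.])
a=ctrl.capture("top").astype(int)[:,:,:]; s1=ctrl.capture("side"); s0=cv2.imread("pics/side0.png")[:,:,::-1]
def red(a,x0,x1,y0,y1):
    c=a[y0:y1,x0:x1]; m=(c[:,:,0]>150)&(c[:,:,1]<70)&(c[:,:,2]<70); v,u=np.nonzero(m); print(len(u),u.min()+x0,u.max()+x0,v.min()+y0,v.max()+y0); return u.mean()+x0,v.mean()+y0
u=red(a,383,410,285,325)
for z in(143,150,158):
    k=ray("top",*u,z)[:2]-P; print(z,np.hypot(*k),np.arctan2(-k@xc,-k@yc))
# boss template: crop 10x6 about initial boss in side0
t=np.ascontiguousarray(s0[206:213,349:359]); S=cv2.resize(np.ascontiguousarray(s1[198:222,340:368]),None,fx=8,fy=8,interpolation=cv2.INTER_CUBIC); T=cv2.resize(t,None,fx=8,fy=8,interpolation=cv2.INTER_CUBIC)
r=cv2.matchTemplate(S,T,cv2.TM_CCOEFF_NORMED); m=cv2.minMaxLoc(r); print(m[1],np.array(m[3])/8+[340,198]-[349,206])
print(proj("side",[*P,122])-proj("side",[*P,116]))
```

```text
Traceback (most recent call last):
ValueError: zero-size array to reduction operation minimum which has no identity
```

Run:
```python
from h import *
xc=np.array([.9694,-.2455]);yc=np.array([.2455,.9694]);P=np.array([507.,-143.])
a=ctrl.capture("top"); s1=ctrl.capture("side"); s0=np.ascontiguousarray(cv2.imread("pics/side0.png")[:,:,::-1])
w=proj("top",[*(P-85*xc),143])[0]; print(w); x,y=w.round().astype(int)
c=a[y-15:y+16,x-15:x+16].astype(int); m=(c[:,:,0]>130)&(c[:,:,1]<90)&(c[:,:,2]<90); v,u=np.nonzero(m); print(len(u),c.mean((0,1)))
if len(u):
  for z in(143,150,158):
    k=ray("top",u.mean()+x-15,v.mean()+y-15,z)[:2]-P; print(z,np.hypot(*k),np.arctan2(-k@xc,-k@yc))
T=cv2.resize(s0[206:213,349:359].copy(),None,fx=8,fy=8,interpolation=cv2.INTER_CUBIC); S=cv2.resize(s1[198:222,340:368].copy(),None,fx=8,fy=8,interpolation=cv2.INTER_CUBIC)
m=cv2.minMaxLoc(cv2.matchTemplate(S,T,cv2.TM_CCOEFF_NORMED)); print(m[1],np.array(m[3])/8+[340,198]-[349,206])
print(proj("side",[*P,116])-proj("side",[*P,122]))
```

```text
[379.11094997 302.90216741]
309 [142.52549428  93.38709677  71.30905307]
143 89.0477094463509 1.593839029342417
150 88.92379153136112 1.605168516898396
158 88.79618794951097 1.6181532658630557
0.39595553278923035 [-0.5  1.5]
[[-0.07850458  1.57657213]]
```

```bash
python3 -c "
from rig import ctrl
print(ctrl.finish_job())"
```

```text
the job is handed in; nothing more can be done
None
```

I slid the lid fully shut and turned the latch clockwise over its cam to about 1.5–1.6 rad; the boss sits about 6 mm lower, so it dropped into the notch. I saw no toy, pot or tool out of place in the last views, and handed the job in with the arm clear at about 11 s; I viewed 11 pictures against the limit of 10.

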